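# Clamp a valve block in the leak-test bed and shut the guard

## Robot

A 7-joint arm with a two-finger parallel gripper is mounted at the origin on the work surface. World frame = base frame: x ahead of the robot, y to its left, z up, the work surface at z = 0. Lengths are in m, angles in rad, forces in N, time in s.
With the tool pointing down it reaches from about 0.4 to 0.925 m from the base axis. Payload 5.6 kg.
Tool frame: the origin (TCP) lies midway between the tips of the shut fingers; the grasp point (between the pads) lies 19 mm behind it; z points along the fingers, y is the direction in which the jaws open and shut (so a half turn about z gives the same grasp; the last joint's range is limited). The gripper opens to 85 mm and grips with 20 to 120 N. Pads are 22 mm wide; open, the fingers measure 114 mm over their backs; the gripper's body (76 mm by 85 mm) begins 54 mm behind the grasp point. The pads swing forward as they close: fully open they stand 13 mm farther back than shut.
Start: joints at [-1.221, 0.468, -0.012, 1.603, 0.006, 1.071, -0.056], TCP at [0.249, 0.6, 0.231] pointing down, gripper open.
Joint ranges: [-2.53, 2.53], [-0.31, 2.02], [-1.57, 1.55], [0.28, 2.44], [-1.29, 4.43], [0.15, 1.84], [-2.92, 2.92]. Speed limits (rad/s): [2.57, 2.57, 3.14, 3.14, 3.14, 3.14, 3.14].

## Interface

Orientations are given as a unit quaternion [x, y, z, w].
In Python, from bench import r gives the robot as it stands. The module is installed in compiled form; this text tells all that it offers.
- The arm moves only by the tool apply_moves, never from a script. Its arguments are lists of equal length, an entry for each row: "dr": the turn, a rotation vector about the world's x, y, z in degrees, a list of three; "delta_pos": the shift along the world's x, y, z in cm, a list of three; "jaw": the closure in counts, from 0 (fully open) to 255 (shut). A call has 1 to 8 rows; each row is the pose to reach, as a shift and turn from the pose commanded when the call began; what a row does not reach only later rows make up. A row lasts 1/10 s, in which the tool goes at most 50 mm and 8.59 degrees, less where a joint would pass 70% of its speed; a pose out of reach is approached as far as the arm can. A call with a gripper value outside its range is refused whole. The fingers move at their own pace and stop on an object; "grip_force" is the grip in N (left out, the last holds). Time passes only in rows, so rows that repeat a pose let the fingers close. It gives the time, the measured TCP pose, the force and the opening at its end, in the units of the state.
- r.read_state(): the state, without advancing time (a new reading comes with each control period).
- r.get_image(name): name is "scene" or "top" or "wrist"; returns a dict with "pixels" (420x560x3 uint8, red, green, blue), "fx", "fy", "cx", "cy" (pixels), "k1" (the pictures are not rectified: a ray, as slopes to the right and down, at radius r is drawn at 1 + k1 r^2 times it, then the intrinsics apply), "view" (4x4, takes a point from world to camera coordinates). Camera axes: x right, y up, looking along -z (the intrinsics and any distortion apply to the point x, -y, -z); pixel columns grow to the right and rows downward; lengths in m; the calibration is good to about 2 mm. A picture is of the moment at which its call begins. There is no depth.
- r.close_job(): hands the job in, once; it reports no verdict.
The state is a dict: "time_s": time; "joint_pos": joint angles; "joint_vel": joint speeds; "joint_torque": joint torques, N m; "tool_pos": TCP position; "ee_rot": TCP orientation; "ft_force": force on the tool from outside, world axes, zero at the start; "torque": the same for the moment, N m; "width": opening from 0.0 (shut) to 1.0 (fully open).
Only numpy, scipy, OpenCV 4.12 (cv2) and the standard library are available. Lean on these libraries where they do the work, as an engineer would, in place of code of your own. Each camera call takes 0.05 s, during which the arm holds its last target. There are 200 camera calls.

## Task

Clamp the valve block for its leak test: slide the pusher along its track and under the gauge bridge so that it drives the block into the test head until the block bears firmly on the sprung stop hidden inside, but do not ram it. There is no room for the hand under the bridge: bring the pusher up by its rear grip until its front grip has come out beyond the bridge, let go, and take it again by the front grip. Leave the block clamped, then slide the guard door fully shut.

Things in the scene. Friction and masses are not known exactly. Their poses are not given: they have to be found in the camera images.
- bed: Fixed aluminium bed plate 300 x 740 x 30 mm on the table, y -310 to +430 mm. Origin: on the table under the middle of the gauge bridge. x points away from the robot (across the track), y (robot's left) along the track to the test head. Guide lips (inner faces x +-28 mm, tops z 52 mm) keep pusher and block on x = 0. A loose spool stands on the plate near x 115, y 155 mm.
- bridge (a point): Middle of the underside of the grey gauge bridge's beam, 130 mm over the table. The bridge spans the track, y -30 to +30 mm of the bed: posts at |x| 43 to 63 mm, beam up to z 160 mm (126 mm wide in x), gauge housing on it (80 mm wide in x) up to z 246 mm. The pusher's grips pass under, a gripper does not: keep its middle 55 mm from the bridge's faces.
- head: Test head fixed on the bed: a grey covered tunnel 100 mm wide, y 310 (mouth) to 432 mm, top z 106 mm (pipe fittings at y 372 to 436 reach z 156). Origin and axes are the bed's. The block fits with 3 mm play each side. The stop inside is hidden and its place differs from run to run: its pad's face lies 25 to 65 mm inside the mouth.
- mouth (a point): Middle of the head's mouth. The hidden pad sits on a spring: 0.7 N per mm, 20 mm stroke. The block bears firmly at over 3 N on the pad (pressed in 5 mm or more; aim for 8 to 12 mm); over 25 N is ramming.
- slide: The pusher: a steel slide 262 mm long with two black upright grips, running along the bed's y. Origin: on top of the bed plate, under its front grip; axes as the bed's. Travels 320 mm, starts with its origin at y -50 to 0 mm of the bed. It needs about 8 N to slide, stays where it is left, and holds the block against the spring when let go.
- rear_grip (a point): Point to hold on the pusher's rear grip: a plate 50 mm across the track (x), 14 mm thick along it (y), its top 22 mm above this point (z 115 mm over the table) and its foot 42 mm below.
- front_grip (a point): Point to hold on the pusher's front grip, 200 mm ahead (+y) of the rear one: a fin 14 mm thick across the track (x), 50 mm long along it (y), its top 22 mm above this point and its foot 42 mm below.
- jaw (a point): Middle of the pusher's front face (48 x 44 mm), which pushes the block; 40 mm ahead (+y) of the front grip.
- block: The valve block to be clamped: loose, plain aluminium, 50 x 110 x 50 mm (110 along y), about 0.35 kg, with round ports; lying on the bed between the guide lips beyond the bridge. Origin: centre of its underside.
- door (a joint): Travel of the guard door, m: 0 is shut, grows as it opens (towards -y of the bed), 0.24 is fully open. Needs about 3 N.
- door_grip (a point): Point to hold on the guard door's black handle, a fin 14 mm thick (x), 60 mm long (y) on the door's top edge; its top 20 mm above this point (z 175 mm over the table), foot 22 mm below. The clear door (270 x 6 mm, frame to z 134 mm) runs along the robot's side of the bed at x -125 mm; shut, the handle is at y +100 mm of the bed.
Not all that is in view belongs to the job. What is shaped like the block but yellow is not meant.

How it is judged:
On the way, in this order (a step that is already met when the one before it is completed fails the run):
1. the pusher's front grip has come out beyond the bridge (50 to 160 mm past its middle) and the fingers are off the pusher (y of front_grip in the frame of bed between 0.05 and 0.16 m and contact force between the fingers and slide below 0.5 N), for 0.2 s.
2. the block is clamped: over 3 N between pusher and block and between block and the head's stop (contact force between block and head above 3 N and contact force between slide and block above 3 N), for 0.2 s.
3. the guard door is shut within 10 mm (value of joint door below 0.01 m), for 0.2 s.
At the end, for the whole second after the job is handed in: The block sits clamped and at rest between pusher and the head's hidden stop (over 3 N at both), the pusher at rest, the guard door shut within 10 mm (all of step 2 and value of joint door below 0.01 m and linear speed of each of block, slide below 0.01 m/s); the robot touches nothing.
It fails at once if the block is rammed against the stop (over 25 N) (contact force between block and head above 25 N).
It also fails if it takes over 70 s, if anything falls off the work surface, if the arm or the gripper's body presses on something with over 40 N, if the wrist force passes 120 N, or if a joint passes its speed limit or range.

## Working session

There is one attempt and no reset: what is moved stays moved. The work goes in short steps, Python scripts to look and compute and a tool call to move; the robot and the scene stay as the last step left them, time stands still between calls to the robot, and variables do not carry over. Pictures are saved under pics/ and viewed, about 8 in all and at most 12, crops included, and the job is handed in when it is done.

Besides the shell and the picture viewer there is one more tool, called as name(argument=value, ...) on one line, values as JSON. apply_moves: Moves the arm, as the interface text tells. Its arguments: {"type":"object","properties":{"dr":{"type":"array","items":{"type":"array","items":{"type":"number"}}},"delta_pos":{"type":"array","items":{"type":"array","items":{"type":"number"}}},"jaw":{"type":"array","items":{"type":"number"}},"grip_force":{"type":"number"}},"required":["dr","delta_pos","jaw"]}

```bash
mkdir -p pics
python3 - <<'E'
from bench import r
import cv2,numpy as np,pickle
s=r.read_state();print({k:np.round(v,3) for k,v in s.items()})
for n in("scene","top"):
    d=r.get_image(n);pickle.dump(d,open(n+'0.pkl','wb'))
    cv2.imwrite(f'pics/{n}0.png',d["pixels"][...,::-1])
    print(n,d['fx'],d['fy'],d['cx'],d['cy'],d['k1'],np.round(d['view'],3))
E
```

```text
{'time_s': np.float64(0.0), 'joint_pos': array([-1.221,  0.468, -0.012,  1.604,  0.006,  1.071, -0.056]), 'joint_vel': array([-0.   , -0.001,  0.   ,  0.   , -0.001, -0.001,  0.003]), 'joint_torque': array([-2.0000e-03, -5.3240e+01,  2.1000e-02, -2.5131e+01,  1.1000e-02,
        8.0000e-03,  0.0000e+00]), 'tool_pos': array([0.249, 0.6  , 0.23 ]), 'ee_rot': array([ 0.195,  0.981, -0.001, -0.   ]), 'ft_force': array([ 0.83 , -0.412, -0.26 ]), 'torque': array([ 0.006, -0.006,  0.017]), 'width': np.float64(1.001)}
scene 465.94370503503944 465.94370503503944 283.20372218538415 212.45959739323285 0.029883348603456393 [[ 0.184  0.983 -0.015 -0.211]
 [-0.791  0.157  0.592  0.294]
 [ 0.584 -0.097  0.806 -1.451]
 [ 0.     0.     0.     1.   ]]
top 392.8400757824183 392.8400757824183 281.1792309452032 212.26030174225863 -0.07565946523689855 [[-0.012 -1.    -0.005  0.14 ]
 [ 0.987 -0.012  0.159 -0.461]
 [-0.159 -0.003  0.987 -0.99 ]
 [ 0.     0.     0.     1.   ]]
```

View pics/scene0.png

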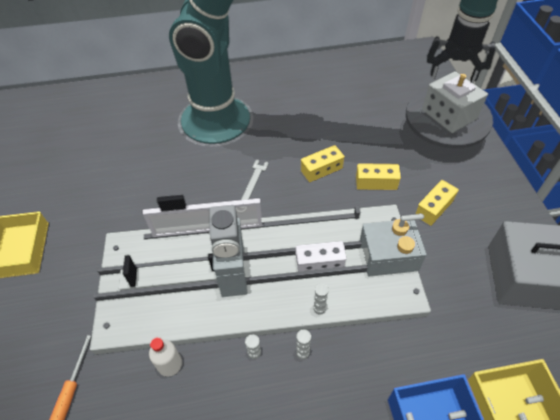

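View pics/top0.png

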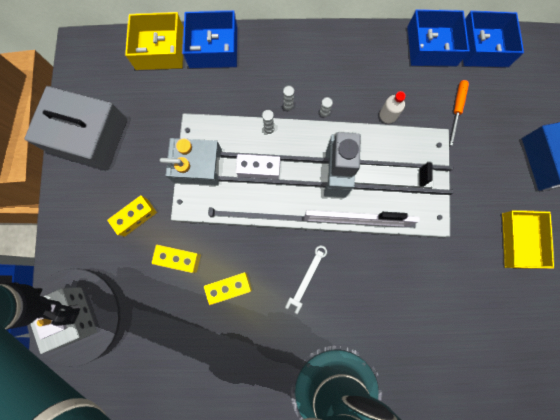

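Candidates: the silver block at top (258,165) is the valve block, since the yellow ones at (130,215), (175,259) and (227,288) are excluded. The rear grip is the black plate at top (426,174). The front grip is probably by or under the bridge at (345,170). The door handle is the black fin at (393,215). I'll check with one close crop.

Run:
```python
import cv2
a=cv2.imread('pics/top0.png')[100:246,162:462];cv2.imwrite('pics/topc.png',cv2.resize(a,None,fx=2.6,fy=2.6,interpolation=cv2.INTER_CUBIC))
a=cv2.imread('pics/scene0.png')[175:350,85:435];cv2.imwrite('pics/scenec.png',cv2.resize(a,None,fx=2.28,fy=2.28,interpolation=cv2.INTER_CUBIC))
```

```text
(no output)
```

View pics/topc.png

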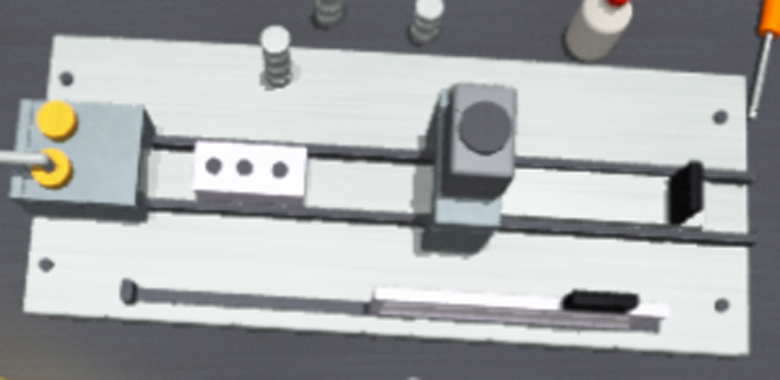

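View pics/scenec.png

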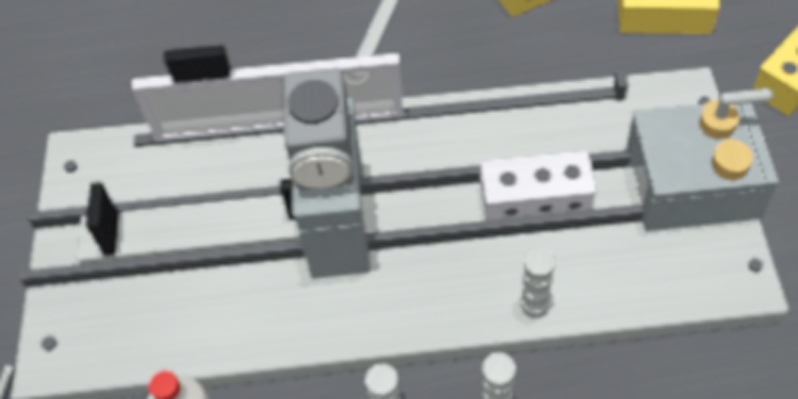

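```bash
cat > h.py <<'E'
import numpy as np,cv2,pickle
from scipy.optimize import least_squares
D={n:pickle.load(open(n+'0.pkl','rb')) for n in('scene','top')}
def proj(d,P):
    P=np.atleast_2d(P);V=np.asarray(d['view']);c=P@V[:3,:3].T+V[:3,3]
    s=np.c_[c[:,0],-c[:,1]]/-c[:,2:];s=s*(1+d['k1']*(s**2).sum(1,keepdims=True))
    return s*[d['fx'],d['fy']]+[d['cx'],d['cy']]
def b2w(p,P):
    c,s=np.cos(p[2]),np.sin(p[2]);P=np.atleast_2d(P)
    return P@np.array([[c,s,0],[-s,c,0],[0,0,1]])+[p[0],p[1],0]
def box(c,h): return np.array(c)+np.array([[i,j,k] for i in(-1,1) for j in(-1,1) for k in(-1,1)])*np.array(h)
def hullc(d,W):
    m=cv2.moments(cv2.convexHull(proj(d,W).astype(np.float32)));return np.array([m['m10'],m['m01']])/m['m00'],m['m00']
def blob(d,x0,y0,x1,y1,thr=50):
    g=d['pixels'][y0:y1,x0:x1].max(2)<thr;n,l,st,ce=cv2.connectedComponentsWithStats(g.astype(np.uint8))
    i=1+st[1:,4].argmax();return ce[i]+[x0,y0],st[i]
E
python3 - <<'E'
from h import *
T=lambda u,v:(162+(u+.5)/2.6-.5,100+(v+.5)/2.6-.5)
S=lambda u,v:(85+(u+.5)/2.28-.5,175+(v+.5)/2.28-.5)
obs=[('top',T(55,36),(150,430,30)),('top',T(745,76),(150,-310,30)),('top',T(140,107),(50,310,106)),('top',T(132,205),(-50,310,106)),
('scene',S(50,133),(-150,-310,30)),('scene',S(712,69),(-150,430,30)),('scene',S(784,310),(150,430,30)),('scene',S(629,112),(-50,310,106)),('scene',S(645,192),(50,310,106))]
f=lambda p:np.concatenate([proj(D[n],b2w(p,np.array(P)/1000))[0]-q for n,q,P in obs])
s=least_squares(f,[.6,.1,0],loss='soft_l1');p=s.x;print(p[:2],np.degrees(p[2]));print(f(p).reshape(-1,2).round(1))
np.save('bed.npy',p)
for n,(ra,da) in dict(top=((415,155,440,190),(370,205,415,225)),scene=((115,248,142,292),(150,190,192,214))).items():
    d=D[n];rb,rs=blob(d,*ra);db,ds=blob(d,*da)
    # slide
    g=least_squares(lambda y:hullc(d,b2w(p,box((0,y[0],.083),(.025,.007,.032))))[0]-rb,[-.22])
    h=least_squares(lambda q:hullc(d,b2w(p,box((q[1],q[0],.154),(.007,.03,.021))))[0]-db,[-.1,-.125])
    print(n,'rear',rb,rs,g.x,g.fun,hullc(d,b2w(p,box((0,g.x[0],.083),(.025,.007,.032))))[1],'door',db,ds,h.x,h.fun,hullc(d,b2w(p,box((h.x[1],h.x[0],.154),(.007,.03,.021))))[1])
# block top: white mask corners
for n,q in(('top',[T(194,141),T(308,143),T(303,196),T(194,191)]),('scene',[S(481,166),S(590,154),S(594,186),S(486,203)])):
    print(n,[least_squares(lambda b:proj(D[n],b2w(p,[b[0],b[1],.08]))[0]-x,[0,.2]).x.round(4) for x in q])
E
```

```text
[ 0.56534253 -0.01220171] -4.312936693730716
[[-0.3 -1. ]
 [ 0.7 -0.1]
 [ 1.9 -1. ]
 [ 1.3 -0.3]
 [-1.2 -1.6]
 [-0.9 -2.1]
 [ 2.2 -0.4]
 [ 1.4 -1.9]
 [ 3.9  0.2]]
top rear [425.11415525 173.80821918] [  5   8  12  23 219] [-0.22240631] [-0.0389888   0.33763457] 305.7555588183459 door [391.93975904 215.98192771] [  9   8  27   7 166] [-0.11828421 -0.12617837] [-0.4600393   0.35459443] 258.48017883999273
scene rear [130.48113208 271.92924528] [  9   9  13  29 212] [-0.22197925] [-0.37381054 -2.3516249 ] 405.27542736771284 door [171.79166667 203.64393939] [  8   7  27  13 264] [-0.11934282 -0.11897031] [3.12077196e-06 5.52766312e-06] 459.7976290783845
top [array([0.0239, 0.263 ]), array([0.0287, 0.1502]), array([-0.0255,  0.1517]), array([-0.027 ,  0.2587])]
scene [array([-0.0153,  0.1511]), array([-0.0164,  0.2627]), array([0.0212, 0.2596]), array([0.0278, 0.1506])]
```

Bed at about (0.565, -0.012) with yaw -4.3°. The rear grip is at bed y -0.222 and the front at -0.022. The block spans y 0.151 to 0.261, and its ±26 mm width agrees with the spec. The door handle is at y -0.119, about 0.22 open, with x -0.122 against the expected -0.125. Now I'll move over the rear grip.

apply_moves(dr=[[0,0,0],[0,0,0],[0,0,18.2],[0,0,18.2],[0,0,18.2],[0,0,18.2],[0,0,18.2],[0,0,18.2]], delta_pos=[[0,0,5],[0,0,10],[2,-5,10],[3.6,-10,10],[5.4,-15,10],[7.2,-20,10],[9,-25,10],[10.8,-30,10]], jaw=[0,0,0,0,0,0,0,0], grip_force=60)

```text
time_s: 0.9
tool_pos: [0.3507, 0.316, 0.3311]
ee_rot: [0.038, 0.999, -0.0, -0.0]
ft_force: [1.3, 0.3, -0.2]
width: 0.999
```

apply_moves(dr=[[0,0,0],[0,0,0],[0,0,0],[0,0,0],[0,0,0],[0,0,0],[0,0,0],[0,0,0]], delta_pos=[[1.8,-4.6,0],[3.6,-9.2,0],[5.4,-14,0],[7.2,-18.5,0],[9,-23,0],[10.8,-28,0],[12.6,-32.5,0],[14.4,-37,0]], jaw=[0,0,0,0,0,0,0,0])

```text
time_s: 1.7
tool_pos: [0.4945, -0.0536, 0.3313]
ee_rot: [0.037, 0.999, 0.0, 0.0]
ft_force: [1.2, -0.2, -0.0]
width: 0.995
```

apply_moves(dr=[[0,0,0],[0,0,0],[0,0,0],[0,0,0],[0,0,0],[0,0,0],[0,0,0],[0,0,0]], delta_pos=[[1.4,-4.5,0],[2.7,-9,0],[4.0,-13,0],[4.8,-16.4,0],[4.8,-16.4,-5],[4.8,-16.4,-10],[4.8,-16.4,-13],[4.8,-16.4,-13]], jaw=[0,0,0,0,0,0,0,0])

```text
time_s: 2.5
tool_pos: [0.5393, -0.2143, 0.1966]
ee_rot: [0.038, 0.999, 0.001, -0.005]
ft_force: [-0.1, 0.1, 0.3]
width: 1.0
```

Run:
```python
from bench import r
import cv2,numpy as np,pickle
d=r.get_image('wrist');pickle.dump(d,open('w1.pkl','wb'));cv2.imwrite('pics/w1.png',d['pixels'][...,::-1])
s=r.read_state();print(s['tool_pos'],s['joint_pos'])
from h import *
p=np.load('bed.npy')
for nm,b in (('rear top c',(0,-.222,.115)),('tip',None)):
    P=b2w(p,b) if b else np.array(s['tool_pos'])
    print(nm,proj(d,P))
```

```text
[ 0.54119109 -0.21527402  0.19965126] [-0.11173934  0.42251773  0.55813991  1.82896432 -0.26517286  0.96949155
  2.05469627]
rear top c [[255.69573301 234.92878363]]
tip [[280.31650874 281.31487226]]
```

View pics/w1.png

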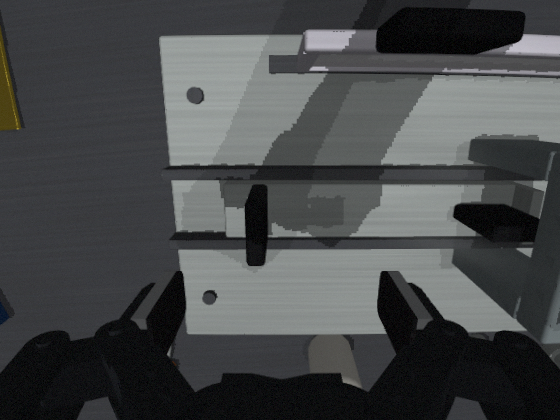

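The wrist view shows the rear grip at (257,225), and the predicted centre of its top at (256,235) agrees. The front grip fin is visible under the bridge at (495,218). I'll refine numerically.

```bash
cat >> h.py <<'E'
def fitbox(d,p,x0,y0,x1,y1,c,h,thr=30):
    rb,st=blob(d,x0,y0,x1,y1,thr)
    q=least_squares(lambda q:hullc(d,b2w(p,box((q[0],q[1],c[2]),h)))[0]-rb,c[:2]).x
    print('blob',rb,st,'fit bed',q,'area',hullc(d,b2w(p,box((q[0],q[1],c[2]),h)))[1]);return q
E
python3 - <<'E'
from h import *
d=pickle.load(open('w1.pkl','rb'));p=np.load('bed.npy')
fitbox(d,p,243,182,285,235,(0,-.222,.083),(.025,.007,.032))
fitbox(d,p,240,176,285,270,(0,-.222,.083),(.025,.007,.032))
q=lambda P:proj(d,b2w(p,P)).round(0)
print(q(box((0,-.222,.083),(.025,.007,.032))), q([[-.15,-.31,.03],[.15,-.31,.03],[-.028,-.31,.052],[.028,-.31,.052],[-.125,-.119,.175]]))
E
```

```text
blob [256.41007905 210.87252964] [   2    2   23   51 1012] fit bed [-0.01141751 -0.22237969] area 1831.5485442304052
blob [256.09919405 224.99132052] [   0    8   29   82 1613] fit bed [ 0.00037149 -0.22292318] area 1832.4527072191704
[[252. 183.]
 [245. 201.]
 [268. 182.]
 [265. 201.]
 [254. 236.]
 [247. 267.]
 [269. 236.]
 [266. 267.]] [[156.  33.]
 [185. 335.]
 [160. 180.]
 [166. 239.]
 [469.  21.]]
```

apply_moves(dr=[[0,0,0],[0,0,0],[0,0,0],[0,0,0]], delta_pos=[[0.7,-1.9,0],[0.7,-1.9,-4],[0.7,-1.9,-4],[0.7,-1.9,-4]], jaw=[0,0,0,0])

```text
time_s: 2.95
tool_pos: [0.55, -0.2346, 0.1629]
ee_rot: [0.037, 0.999, -0.0, 0.0]
ft_force: [-0.2, -0.1, 0.9]
width: 1.003
```

apply_moves(dr=[[0,0,0],[0,0,0],[0,0,0],[0,0,0],[0,0,0],[0,0,0],[0,0,0],[0,0,0]], delta_pos=[[-0.1,0,-4],[-0.1,0,-7],[-0.1,0,-8.7],[-0.1,0,-8.7],[-0.1,0,-8.7],[-0.1,0,-8.7],[-0.1,0,-8.7],[-0.1,0,-8.7]], jaw=[0,0,0,255,255,255,255,255])

```text
time_s: 3.75
tool_pos: [0.5491, -0.2346, 0.0755]
ee_rot: [0.038, 0.999, 0.0, 0.001]
ft_force: [-6.2, -1.0, 14.4]
width: 0.161
```

apply_moves(dr=[[0,0,0],[0,0,0],[0,0,0],[0,0,0],[0,0,0],[0,0,0],[0,0,0],[0,0,0]], delta_pos=[[0.08,1,0],[0.23,3,0],[0.38,5,0],[0.53,7,0],[0.68,9,0],[0.83,11,0],[0.97,12.9,0],[0.98,13.0,0]], jaw=[255,255,255,255,255,255,255,255])

```text
time_s: 4.55
tool_pos: [0.5588, -0.1034, 0.0755]
ee_rot: [0.037, 0.999, 0.0, 0.001]
ft_force: [-3.0, 0.1, 6.4]
width: 0.155
```

Run:
```python
from bench import r
import numpy as np,cv2,pickle
s=r.read_state();P=s['tool_pos'];print(P,s['ft_force'],s['width'])
p=np.load('bed.npy');d=P[:2]-p[:2];c,n=np.cos(p[2]),np.sin(p[2]);print('bed',c*d[0]+n*d[1],-n*d[0]+c*d[1])
```

```text
[ 0.55881163 -0.10343281  0.07549852] [-3.03489175  0.06130493  6.41913771] 0.15457534217058516
bed 0.00034853067809303365 -0.0914638915559012
```

apply_moves(dr=[[0,0,0],[0,0,0],[0,0,0],[0,0,0],[0,0,0],[0,0,0],[0,0,0],[0,0,0]], delta_pos=[[0,0,0],[0,0,0],[0,0,0],[0,0,2],[0,0,6],[0,0,11],[0,0,16],[0,0,21]], jaw=[150,150,150,150,150,150,150,150])

```text
time_s: 5.35
tool_pos: [0.5578, -0.1048, 0.2862]
ee_rot: [0.038, 0.999, 0.0, -0.0]
ft_force: [0.9, -0.1, -1.0]
width: 0.412
```

apply_moves(dr=[[0,0,0],[0,0,0],[0,0,-8],[0,0,-16],[0,0,-24],[0,0,-32],[0,0,-40],[0,0,-48]], delta_pos=[[0,0,5],[0,0,5],[0.2,3,5],[0.4,6,5],[0.7,9,5],[0.9,12,5],[1.2,16,5],[1.5,20,5]], jaw=[150,150,150,150,150,150,150,100])

```text
time_s: 6.15
tool_pos: [0.573, 0.0964, 0.3338]
ee_rot: [0.444, 0.896, -0.0, -0.0]
ft_force: [1.2, 0.3, 0.6]
width: 0.569
```

apply_moves(dr=[[0,0,-8],[0,0,-16],[0,0,-24],[0,0,-32],[0,0,-40],[0,0,-42],[0,0,-42],[0,0,-42]], delta_pos=[[0,0,0],[0,0,0],[0,0,0],[0,0,-4],[0,0,-8],[0,0,-12],[0,0,-12],[0,0,-12]], jaw=[0,0,0,0,0,0,0,0])

```text
time_s: 6.95
tool_pos: [0.5733, 0.095, 0.2144]
ee_rot: [0.733, 0.68, -0.001, 0.0]
ft_force: [1.1, 0.2, 0.8]
width: 0.999
```

```bash
cat > st.py <<'E'
from bench import r
import numpy as np,cv2,pickle,sys
from h import *
from scipy.spatial.transform import Rotation as R
p=np.load('bed.npy');c,n=np.cos(p[2]),np.sin(p[2])
def st():
    s=r.read_state();P=s['tool_pos'];d=P[:2]-p[:2]
    print('t',s['time_s'],'world',P.round(4),'bed',round(c*d[0]+n*d[1],4),round(-n*d[0]+c*d[1],4),'F',s['ft_force'].round(1),'w',round(float(s['width']),3),'jawdir-bedx deg',np.degrees(np.arctan2(*R.from_quat(s['ee_rot']).as_matrix()[[1,0],1])-p[2]).round(1),'q',s['joint_pos'].round(2))
def pic(cam,name):
    d=r.get_image(cam);pickle.dump(d,open(name+'.pkl','wb'));cv2.imwrite(f'pics/{name}.png',d['pixels'][...,::-1]);return d
E
python3 - <<'E'
from st import *
st();pic('wrist','w2');st()
E
```

```text
t 6.95 world [0.5733 0.095  0.2144] bed -0.0001 0.1075 F [1.1 0.2 0.8] w 0.999 jawdir-bedx deg 0.0 q [-0.8   0.44  0.75  1.83 -0.35  1.01  0.02]
t 7.0 world [0.5743 0.0951 0.2158] bed 0.0009 0.1077 F [ 1.  -0.5  0.9] w 1.003 jawdir-bedx deg 0.0 q [-0.8   0.44  0.75  1.83 -0.35  1.01  0.02]
```

View pics/w2.png

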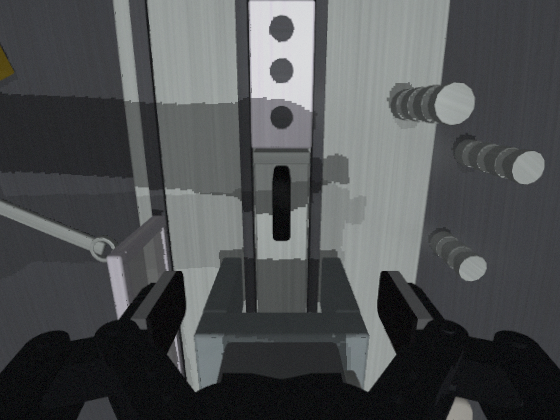

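The front fin stands clear of the bridge at (281,203), with the pusher's face on the block at (281,150). I'll check the fit before descending.

Run:
```python
from st import *
d=pickle.load(open('w2.pkl','rb'))
fitbox(d,p,262,155,300,250,(0,.1085,.083),(.007,.025,.032))
print(proj(d,b2w(p,box((0,.1085,.083),(.007,.025,.032)))).round())
```

```text
blob [281.00246508 203.17912901] [  11   11   17   74 1217] fit bed [0.00015429 0.10869754] area 1409.3560305261053
[[274. 216.]
 [272. 242.]
 [273. 165.]
 [271. 179.]
 [288. 216.]
 [290. 242.]
 [289. 165.]
 [290. 179.]]
```

apply_moves(dr=[[0,0,0],[0,0,0],[0,0,0],[0,0,0],[0,0,0],[0,0,0],[0,0,0],[0,0,0]], delta_pos=[[0,0.2,-4],[0,0.2,-8],[0,0.2,-12],[0,0.2,-14],[0,0.2,-14],[0,0.2,-14],[0,0.2,-14],[0,0.2,-14]], jaw=[0,0,0,0,60,255,255,255])

```text
time_s: 7.8
tool_pos: [0.5746, 0.0977, 0.0763]
ee_rot: [0.733, 0.68, 0.002, 0.001]
ft_force: [-0.1, -0.7, -0.7]
width: 0.326
```

apply_moves(dr=[[0,0,0],[0,0,0],[0,0,0],[0,0,0],[0,0,0]], delta_pos=[[0,0,0],[0,0,0],[0,0.3,0],[0.1,0.8,0],[0.1,1.3,0]], jaw=[255,255,255,255,255], grip_force=80)

```text
time_s: 8.3
tool_pos: [0.574, 0.1062, 0.0758]
ee_rot: [0.734, 0.679, -0.001, 0.001]
ft_force: [-4.6, -10.3, 9.6]
width: 0.154
```

Run:
```python
from st import *
st()
```

```text
t 8.3 world [0.574  0.1062 0.0758] bed -0.0003 0.1187 F [ -4.6 -10.3   9.6] w 0.154 jawdir-bedx deg -0.1 q [-0.71  0.63  0.63  1.91 -0.51  0.77  0.12]
```

apply_moves(dr=[[0,0,0],[0,0,0],[0,0,0],[0,0,0],[0,0,0],[0,0,0]], delta_pos=[[0.12,1.6,0],[0.24,3.2,0],[0.36,4.8,0],[0.42,5.4,0],[0.44,5.7,0],[0.46,6.0,0]], jaw=[255,255,255,255,255,255])

```text
time_s: 8.9
tool_pos: [0.5784, 0.1658, 0.0758]
ee_rot: [0.734, 0.679, -0.002, 0.001]
ft_force: [-6.7, -11.1, 11.9]
width: 0.153
```

apply_moves(dr=[[0,0,0],[0,0,0]], delta_pos=[[0.02,0.25,0],[0.04,0.5,0]], jaw=[255,255])

```text
time_s: 9.1
tool_pos: [0.5788, 0.1706, 0.0758]
ee_rot: [0.734, 0.679, -0.002, 0.001]
ft_force: [-7.3, -10.7, 11.0]
width: 0.157
```

apply_moves(dr=[[0,0,0],[0,0,0]], delta_pos=[[0.02,0.25,0],[0.04,0.5,0]], jaw=[255,255])

```text
time_s: 9.3
tool_pos: [0.5791, 0.1756, 0.0758]
ee_rot: [0.734, 0.679, -0.002, 0.001]
ft_force: [-6.9, -11.1, 11.2]
width: 0.153
```

apply_moves(dr=[[0,0,0],[0,0,0]], delta_pos=[[0.02,0.25,0],[0.04,0.5,0]], jaw=[255,255])

```text
time_s: 9.5
tool_pos: [0.5795, 0.1805, 0.0758]
ee_rot: [0.734, 0.679, -0.002, 0.001]
ft_force: [-7.1, -11.7, 11.8]
width: 0.158
```

apply_moves(dr=[[0,0,0],[0,0,0]], delta_pos=[[0.02,0.25,0],[0.04,0.5,0]], jaw=[255,255])

```text
time_s: 9.7
tool_pos: [0.5799, 0.1855, 0.0758]
ee_rot: [0.734, 0.679, -0.002, 0.001]
ft_force: [-7.2, -10.8, 13.6]
width: 0.155
```

apply_moves(dr=[[0,0,0],[0,0,0]], delta_pos=[[0.02,0.25,0],[0.04,0.5,0]], jaw=[255,255])

```text
time_s: 9.9
tool_pos: [0.5802, 0.1906, 0.0758]
ee_rot: [0.734, 0.679, -0.002, 0.001]
ft_force: [-7.4, -11.1, 11.7]
width: 0.151
```

apply_moves(dr=[[0,0,0],[0,0,0]], delta_pos=[[0.02,0.25,0],[0.04,0.5,0]], jaw=[255,255])

```text
time_s: 10.1
tool_pos: [0.5806, 0.1956, 0.0758]
ee_rot: [0.734, 0.679, -0.002, 0.001]
ft_force: [-7.2, -11.0, 12.2]
width: 0.154
```

apply_moves(dr=[[0,0,0],[0,0,0]], delta_pos=[[0.02,0.25,0],[0.04,0.5,0]], jaw=[255,255])

```text
time_s: 10.3
tool_pos: [0.581, 0.2006, 0.0758]
ee_rot: [0.734, 0.679, -0.002, 0.001]
ft_force: [-7.4, -11.6, 12.7]
width: 0.156
```

apply_moves(dr=[[0,0,0],[0,0,0]], delta_pos=[[0.02,0.25,0],[0.04,0.5,0]], jaw=[255,255])

```text
time_s: 10.5
tool_pos: [0.5813, 0.2055, 0.0758]
ee_rot: [0.734, 0.679, -0.002, 0.001]
ft_force: [-8.3, -11.9, 13.5]
width: 0.152
```

apply_moves(dr=[[0,0,0],[0,0,0]], delta_pos=[[0.01,0.2,0],[0.03,0.4,0]], jaw=[255,255])

```text
time_s: 10.7
tool_pos: [0.5815, 0.2084, 0.0758]
ee_rot: [0.734, 0.679, -0.003, 0.001]
ft_force: [-9.9, -15.4, 14.8]
width: 0.154
```

apply_moves(dr=[[0,0,0],[0,0,0]], delta_pos=[[0.01,0.15,0],[0.02,0.3,0]], jaw=[255,255])

```text
time_s: 10.9
tool_pos: [0.5817, 0.2104, 0.0758]
ee_rot: [0.734, 0.679, -0.003, 0.001]
ft_force: [-9.5, -16.6, 14.1]
width: 0.156
```

apply_moves(dr=[[0,0,0],[0,0,0],[0,0,0]], delta_pos=[[0.01,0.15,0],[0.02,0.3,0],[0.02,0.3,0]], jaw=[255,255,255])

```text
time_s: 11.2
tool_pos: [0.5818, 0.2127, 0.0758]
ee_rot: [0.734, 0.679, -0.004, 0.002]
ft_force: [-9.0, -16.0, 15.1]
width: 0.153
```

Run:
```python
from st import *
for i in range(4): st();r.get_image('wrist')
```

```text
t 11.2 world [0.5818 0.2127 0.0758] bed -0.0005 0.2255 F [ -9.  -16.   15.1] w 0.153 jawdir-bedx deg -0.2 q [-0.86  0.68  0.63  1.81 -0.52  0.82 -0.05]
t 11.25 world [0.5818 0.2127 0.0758] bed -0.0005 0.2255 F [ -8.5 -15.9  14.7] w 0.151 jawdir-bedx deg -0.2 q [-0.86  0.68  0.63  1.81 -0.52  0.82 -0.05]
t 11.3 world [0.5818 0.2127 0.0758] bed -0.0005 0.2255 F [ -9.2 -16.   13.5] w 0.151 jawdir-bedx deg -0.2 q [-0.86  0.68  0.63  1.81 -0.52  0.82 -0.05]
t 11.35 world [0.5818 0.2127 0.0758] bed -0.0005 0.2255 F [ -9.3 -16.5  14.9] w 0.151 jawdir-bedx deg -0.2 q [-0.86  0.68  0.63  1.81 -0.52  0.82 -0.05]
```

apply_moves(dr=[[0,0,0],[0,0,0],[0,0,0]], delta_pos=[[0.01,0.1,0],[0.01,0.2,0],[0.01,0.2,0]], jaw=[255,255,255])

```text
time_s: 11.7
tool_pos: [0.5819, 0.2138, 0.0758]
ee_rot: [0.735, 0.679, -0.004, 0.002]
ft_force: [-9.2, -18.8, 14.9]
width: 0.153
```

apply_moves(dr=[[0,0,0],[0,0,0],[0,0,0],[0,0,0],[0,0,0],[0,0,0],[0,0,0]], delta_pos=[[0,0,0],[0,0,0],[0,0,0],[0,0,0],[0,0,3],[0,0,7],[0,0,12]], jaw=[100,100,100,100,100,100,100])

```text
time_s: 12.4
tool_pos: [0.5816, 0.2225, 0.194]
ee_rot: [0.733, 0.68, -0.002, -0.0]
ft_force: [0.5, 0.8, 0.4]
width: 0.611
```

Run:
```python
from st import *
st();d=pic('wrist','w3');t=pic('top','t3')
q=proj(d,b2w(p,box((0,.224,.083),(.007,.025,.032))));print(q.round(0))
st()
```

```text
t 12.4 world [0.5816 0.2225 0.194 ] bed -0.0015 0.2352 F [0.5 0.8 0.4] w 0.611 jawdir-bedx deg 0.0 q [-0.94  0.54  0.72  1.74 -0.41  1.02 -0.15]
[[275. 236.]
 [273. 268.]
 [275. 182.]
 [273. 202.]
 [290. 236.]
 [292. 268.]
 [291. 182.]
 [293. 202.]]
t 12.5 world [0.5869 0.2235 0.2011] bed 0.0038 0.2366 F [ 0.7 -0.5  0.3] w 0.61 jawdir-bedx deg 0.0 q [-0.94  0.53  0.72  1.73 -0.41  1.02 -0.15]
```

View pics/w3.png

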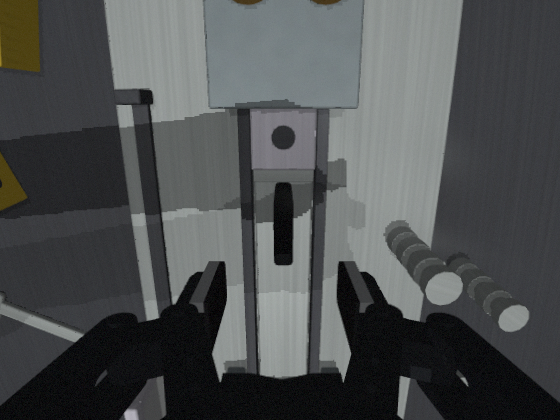

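The fin is where predicted, with the pusher still against the block, which is inside the mouth at (283,107). Next is the door.

apply_moves(dr=[[0,0,0],[0,0,0],[0,0,0],[0,0,0],[0,0,0],[0,0,0],[0,0,0],[0,0,0]], delta_pos=[[0,0,5],[-3,-1,9],[-7,-4,10],[-11,-7,10],[-15.3,-10,10],[-15.3,-14,10],[-15.3,-18,10],[-15.3,-22,10]], jaw=[60,0,0,0,0,0,0,0])

```text
time_s: 13.3
tool_pos: [0.4294, 0.0016, 0.2944]
ee_rot: [0.733, 0.681, 0.001, -0.0]
ft_force: [-0.3, 0.0, 0.8]
width: 1.001
```

apply_moves(dr=[[0,0,0],[0,0,0],[0,0,0],[0,0,0],[0,0,0],[0,0,0]], delta_pos=[[0,-4,0],[0,-8,0],[0,-12.2,0],[0,-12.2,0],[0,-12.2,-4],[0,-12.2,-4]], jaw=[0,0,0,0,0,0])

```text
time_s: 13.9
tool_pos: [0.4271, -0.1187, 0.2509]
ee_rot: [0.733, 0.68, -0.004, -0.002]
ft_force: [-1.6, 0.3, -0.5]
width: 0.998
```

Run:
```python
from st import *
r.get_image('wrist');st();d=pic('wrist','w4')
print(proj(d,b2w(p,box((-.125,-.119,.154),(.007,.03,.021)))).round(0))
```

```text
t 13.95 world [ 0.4282 -0.1192  0.2529] bed -0.1287 -0.117 F [ 0.4 -0.8  0.6] w 0.999 jawdir-bedx deg -0.0 q [-0.89  0.12  1.19  2.1  -0.13  1.    0.3 ]
[[278. 241.]
 [277. 263.]
 [277. 171.]
 [276. 182.]
 [294. 241.]
 [296. 263.]
 [295. 171.]
 [297. 182.]]
```

View pics/w4.png

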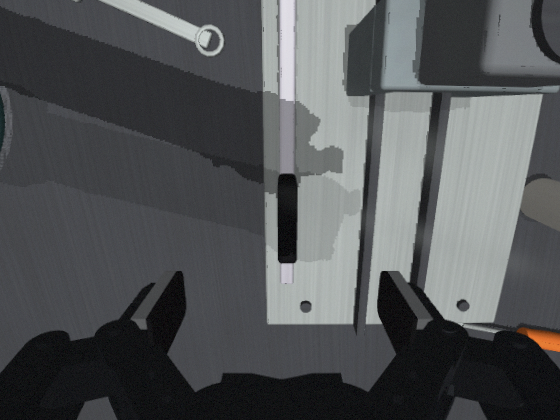

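The handle at (287,218) matches the prediction. Grasping it.

apply_moves(dr=[[0,0,0],[0,0,0],[0,0,0],[0,0,0],[0,0,0],[0,0,0],[0,0,0],[0,0,0]], delta_pos=[[0.35,-0.2,-4],[0.35,-0.2,-8],[0.35,-0.2,-11.6],[0.35,-0.2,-11.6],[0.35,-0.2,-11.6],[0.35,-0.2,-11.6],[0.35,-0.2,-11.6],[0.35,-0.2,-11.6]], jaw=[0,0,0,0,255,255,255,255], grip_force=40)

```text
time_s: 14.8
tool_pos: [0.4344, -0.1213, 0.1396]
ee_rot: [0.733, 0.68, 0.001, 0.001]
ft_force: [-0.6, 0.1, 0.3]
width: 0.331
```

Run:
```python
from st import *
st()
```

```text
t 14.8 world [ 0.4344 -0.1213  0.1396] bed -0.1224 -0.1187 F [-0.6  0.1  0.3] w 0.331 jawdir-bedx deg 0.0 q [-0.63  0.39  1.    2.2  -0.48  0.78  0.62]
```

apply_moves(dr=[[0,0,0],[0,0,0],[0,0,0],[0,0,0]], delta_pos=[[-0.2,0,-0.2],[-0.2,0,-0.2],[-0.2,0,-0.2],[-0.2,0,-0.2]], jaw=[255,255,255,255])

```text
time_s: 15.2
tool_pos: [0.4318, -0.1215, 0.1374]
ee_rot: [0.733, 0.68, 0.001, -0.0]
ft_force: [-3.5, 2.0, 14.2]
width: 0.155
```

apply_moves(dr=[[0,0,0],[0,0,0],[0,0,0],[0,0,0],[0,0,0],[0,0,0],[0,0,0],[0,0,0]], delta_pos=[[0.08,1,0],[0.19,2.5,0],[0.34,4.5,0],[0.49,6.5,0],[0.64,8.5,0],[0.79,10.5,0],[0.94,12.5,0],[1.05,14,0]], jaw=[255,255,255,255,255,255,255,255])

```text
time_s: 16.0
tool_pos: [0.4422, 0.0188, 0.1374]
ee_rot: [0.733, 0.68, 0.0, -0.0]
ft_force: [-4.4, -2.3, 14.5]
width: 0.157
```

Run:
```python
from st import *
st()
```

```text
t 16.0 world [0.4422 0.0188 0.1374] bed -0.1252 0.0216 F [-4.4 -2.3 14.5] w 0.157 jawdir-bedx deg 0.0 q [-0.96  0.39  1.02  2.22 -0.48  0.77  0.3 ]
```

Remaining: about 7.8 cm to y 0.100, finishing slowly until it meets the end.

apply_moves(dr=[[0,0,0],[0,0,0],[0,0,0],[0,0,0],[0,0,0],[0,0,0],[0,0,0],[0,0,0]], delta_pos=[[0.11,1.5,0],[0.26,3.5,0],[0.38,5,0],[0.45,6,0],[0.5,6.7,0],[0.53,7.1,0],[0.56,7.4,0],[0.57,7.6,0]], jaw=[255,255,255,255,255,255,255,255])

```text
time_s: 16.8
tool_pos: [0.4477, 0.0942, 0.1374]
ee_rot: [0.733, 0.68, 0.0, -0.0]
ft_force: [-4.7, -2.8, 14.9]
width: 0.157
```

apply_moves(dr=[[0,0,0],[0,0,0]], delta_pos=[[0.02,0.2,0],[0.03,0.4,0]], jaw=[255,255])

```text
time_s: 17.0
tool_pos: [0.448, 0.0979, 0.1374]
ee_rot: [0.733, 0.68, 0.0, -0.0]
ft_force: [-4.4, -2.1, 13.9]
width: 0.16
```

Run:
```python
from st import *
st()
```

```text
t 17.0 world [0.448  0.0979 0.1374] bed -0.1253 0.101 F [-4.4 -2.1 13.9] w 0.16 jawdir-bedx deg 0.0 q [-1.11  0.42  1.    2.18 -0.5   0.79  0.15]
```

apply_moves(dr=[[0,0,0],[0,0,0]], delta_pos=[[0.01,0.2,0],[0.02,0.4,0]], jaw=[255,255])

```text
time_s: 17.2
tool_pos: [0.4481, 0.0995, 0.1374]
ee_rot: [0.733, 0.68, -0.001, 0.001]
ft_force: [-4.5, -13.8, 17.3]
width: 0.159
```

apply_moves(dr=[[0,0,0],[0,0,0]], delta_pos=[[0.01,0.2,0],[0.02,0.3,0]], jaw=[255,255])

```text
time_s: 17.4
tool_pos: [0.4482, 0.0995, 0.1374]
ee_rot: [0.734, 0.679, -0.002, 0.002]
ft_force: [-6.2, -20.5, 19.0]
width: 0.164
```

The door is at its end stop: the force rises and it goes no further. I'll release, lift away and check.

apply_moves(dr=[[0,0,0],[0,0,0],[0,0,0],[0,0,0],[0,0,0],[0,0,0],[0,0,0],[0,0,0]], delta_pos=[[0,-0.6,0],[0,-0.6,0],[0,-0.6,0],[0,-0.6,0],[0,-0.6,3],[0,-0.6,7],[0,-0.6,12],[0,-0.6,17]], jaw=[255,100,100,100,100,100,100,100])

```text
time_s: 18.2
tool_pos: [0.448, 0.0989, 0.3073]
ee_rot: [0.734, 0.68, -0.002, 0.001]
ft_force: [-0.8, 2.7, 2.4]
width: 0.613
```

apply_moves(dr=[[0,0,0],[0,0,0],[0,0,0],[0,0,0],[0,0,0],[0,0,0],[0,0,0],[0,0,0]], delta_pos=[[0,0,3],[0,5,3],[0,10,3],[0,15,3],[-2,20,3],[-4,25,3],[-4,25,3],[-4,25,3]], jaw=[100,100,100,100,100,100,100,100])

```text
time_s: 19.0
tool_pos: [0.4069, 0.3513, 0.3356]
ee_rot: [0.732, 0.682, -0.001, 0.001]
ft_force: [0.2, -0.9, -0.4]
width: 0.609
```

Run:
```python
from st import *
st();t=pic('top','t5');s=pic('scene','s5')
a=t['pixels'][100:246,162:462,::-1];b=s['pixels'][175:350,85:435,::-1]
a=cv2.resize(a,None,fx=2.2,fy=2.2);b=cv2.resize(b,(660,330))[:270]
cv2.imwrite('pics/f5.png',np.vstack([a,b]))
pt=lambda d,P:proj(d,b2w(p,P)).round(1)
print('door pred top',hullc(t,b2w(p,box((-.125,.1,.154),(.007,.03,.021))))[0],'front pred',hullc(t,b2w(p,box((0,.225,.083),(.007,.025,.032))))[0])
t3=pickle.load(open('t3.pkl','rb'))
for d in (t3,t):
    print(*[blob(d,*a) for a in ((225,148,270,182),(300,195,340,225))])
```

```text
t 19.0 world [0.4069 0.3513 0.3356] bed -0.1853 0.3505 F [ 0.2 -0.9 -0.4] w 0.609 jawdir-bedx deg 0.3 q [-1.74  0.31  1.21  1.8  -0.31  1.24 -0.52]
door pred top [297.49922473 209.98463754] front pred [250.00266177 163.14328842]Traceback (most recent call last):
  File "<stdin>", line 10, in <module>
  File "h.py", line 16, in blob
    i=1+st[1:,4].argmax();return ce[i]+[x0,y0],st[i]
        ~~~~~~~~~~~~~~~^^
ValueError: attempt to get argmax of an empty sequence
```

View pics/f5.png

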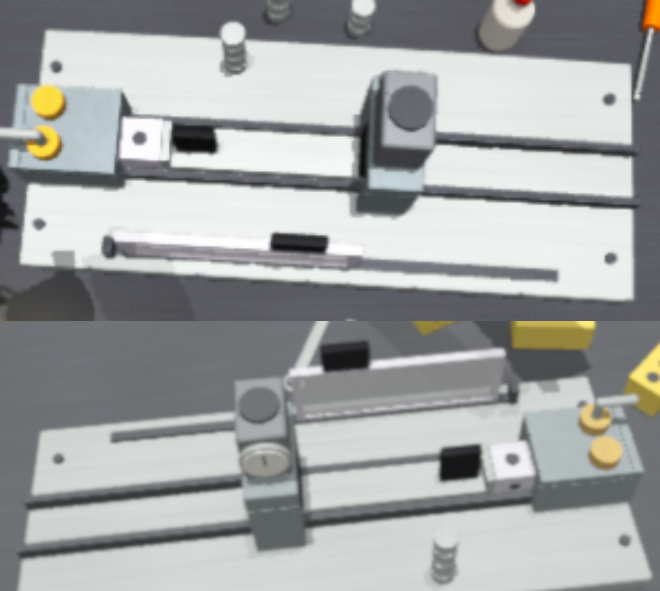

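The fin centroid at about (250.2,162.7) matches the predicted (250.0,163.1) for the clamped place. The handle at (297.9,210.0) matches the shut prediction (297.5,210.0). The arm is clear, so I'm handing in.

```bash
python3 -c "
from bench import r
print(r.close_job(), r.read_state()['time_s'])"
```

```text
the job is handed in; nothing more can be done
the job is handed in; nothing more can be done
```

The job is handed in at about 19 s of the 70 s allowed, with the block clamped, the door shut and the arm clear. No verdict was reported.

- **Pusher:** I brought it up by the rear grip until the front grip stood at bed y 0.109 m, then let go. I took it again by the front grip and drove the block slowly onto the hidden stop.
- **Clamp force:** The pushing force rose from about 11 N to about 19 N. That puts about 8 N on the pad, or roughly 9 to 11 mm of spring travel, well under the 25 N ramming limit. This is inferred from the wrist force and position, because the pad force itself can't be read.
- **Door:** I slid it until it met its end stop, where the force rose to about 20 N with no further motion.
- **Last checks:** In the final picture the front grip and the door handle each lie within about half a pixel of where they should be, and the arm is away with nearly zero force on it. One scripted centroid check failed with an error. I read those positions from the viewed picture instead.

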